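Index the dish carriage to the marked notch and prove it locked

ROBOT

A 6-joint arm with a two-finger parallel gripper is mounted at the origin on a cart in front of the work surface, level with it; the furniture and walls round the work are solid. World frame = base frame: x ahead of the robot, y to its left, z up, the work surface at z = 0. Lengths are in mm, angles in rad, forces in N, time in s.
With the tool pointing down it reaches from about 375 to 825 mm from the base axis. Payload 5.5 kg.
Tool frame: the origin (TCP) lies at the very end of the fingers, on their centre line; the grasp point (between the pads) lies 19 mm behind it; z points along the fingers, y is the line along which they close (so a half turn about z gives the same grasp; the last joint's range is limited). The gripper opens to 85 mm and grips with 20 to 120 N. Pads are 22 mm wide; open, the fingers measure 114 mm over their backs; the gripper's body (76 mm by 85 mm) begins 54 mm behind the grasp point. The pads swing forward as they close: fully open they stand 13 mm farther back than shut.
Start: joints at [-1.159, 0.314, -0.047, 1.21, 0, 1.571], TCP at [240.152, -549.838, 231.299] pointing down, gripper open.
Joint ranges: [-2.67, 2.67], [-0.69, 1.73], [-1.03, 1.25], [-2.08, 2.16], [-1.42, 1.45], [-3.14, 3.14]. Speed limits (rad/s): [2.39, 2.39, 3.01, 3.14, 3.14, 3.14].

INTERFACE

Orientations are given as [roll, pitch, yaw] about the fixed x, y, z axes, in that order (R = Rz(yaw) Ry(pitch) Rx(roll)).
In Python, from cell import readout, vision, ticket gives the robot as it stands. The module is installed in compiled form; this text tells all that it offers.
- The arm moves only by the tool servo_tool, never from a script. Its argument "increments" is one flat list of numbers, 5 for each row, row after row: the opening, from 0 (shut) to 1 (fully open), then the shift along the tool's x, y, z each as a share of 30 cm, from -1 to 1, then the turn about the tool's z as a share of 0.5 rad, from -1 to 1. In form: [claw, x, y, z, roll, claw, x, y, z, roll, ...]. A call has 1 to 12 rows; each row is the pose to reach, as a shift and turn from the pose commanded when the call began, along the tool's axes at that moment; what a row does not reach only later rows make up. A row lasts 1/12 s, in which the tool goes at most 41.7 mm and 7.16 degrees, less where a joint would pass 70% of its speed; a pose out of reach is approached as far as the arm can. A call with a number of a shift or a turn outside -1 to 1 is refused whole. A call with a gripper value outside its range is refused whole. The fingers move at their own pace and stop on an object; "force" is the grip in N (left out, the last holds). Time passes only in rows, so rows that repeat a pose let the fingers close. It gives the time, the measured TCP pose, the force, the opening and the grip force at its end, in the units of the state.
- readout.state(): the state, without advancing time (a new reading comes with each control period).
- vision.get_image(name): name is "side" or "top" or "wrist"; returns a dict with "img" (384x512x3 uint8, blue, green, red), "z_map" (384x512 float32, mm along the optical axis (not along the pixel's ray), 0 where there is no reading), "fx", "fy", "cx", "cy" (pixels), "extrinsics" (4x4, takes a point from camera to world coordinates); the wrist camera has in their place "T_tool_cam" (4x4, takes a point from camera to tool coordinates, whose origin is the TCP and whose axes are the flange's). Camera axes: x right, y up, looking along -z (the intrinsics and any distortion apply to the point x, -y, -z); pixel columns grow to the right and rows downward; lengths in mm; the calibration is good to about 2 mm. A picture is of the moment at which its call begins: read the wrist's pose just before it.
- ticket.sign_off(): hands the job in; it is judged then, once.
The state is a dict: "time": time; "qpos": joint angles; "qvel": joint speeds; "effort": joint torques, N m; "position": TCP position; "ee_rot": TCP orientation; "wrist_force": force on the tool from outside, world axes, zero at the start; "moment": the same for the moment, N m; "width": opening from 0.0 (shut) to 1.0 (fully open); "finger_force": force on a finger pad.
Only numpy, scipy, OpenCV 4.12 (cv2) and the standard library are available. Lean on these libraries where they do the work, as an engineer would, in place of code of your own. Each camera call takes 0.05 s, during which the arm holds its last target. There are 200 camera calls.

TASK

Move the dish carriage along its slide to the tall pointed index post: lift the release bar, hold it up while you slide the carriage, and let it go so that its latch drops fully into the notch nearest the post, easing the carriage along until it drops if it lands between notches. Then prove it locked by pushing the carriage along the slide against the caught latch with about 10 N for a moment, and let go. Never force the latch against the strip with more than 25 N, keep the dish flat in its seat, and leave the glassware behind the slide alone.

Things in the scene. Friction and masses are not known exactly. Their poses are not given: they have to be found in the camera images.
- slide_base: the slide, fixed to the worktop: aluminium plate 160 x 370 x 8 mm with a guide rail along it. Origin: centre of its underside. Its own y axis runs along the slide; its -x side, with strip and release bar, is toward the robot; its +x edge carries the index post and the stud. z up
- strip: holder of the notched steel strip, fixed along the slide 50 mm toward the robot from the plate's middle; origin on the plate halfway. The strip's flat lands are 24 mm above the worktop. It has a 40 mm parking slot in its middle and each side four notches 11 mm wide at 22 mm pitch. It is clamped up to 10 mm off the holder's middle: that shift is NOT measured, so find the notch by feel or sight
- carriage: grey carriage, 84 mm along the slide, 74 mm across, top 38 mm above the worktop. Origin: on the slide's centre line at worktop height, at the carriage's middle. It starts at the middle of the slide, latched in the parking slot; travel 120 mm either way. Slides with about 1 N of friction, 2 N more while the latch rubs on a land
- pointer (a point): end of the small pointer fin on the carriage's +x side, in line (along the slide) with the latch and the release bar
- bar_mid (a point): middle of the release bar's level grip: black, 12 mm thick, 30 mm long, lying across the slide (along its x), on the robot side of the carriage, 82 mm above the worktop when down; held by two 9 mm upright stems 48 mm apart, 38 mm of free space below it. It moves with the carriage and bar. Pinch it from above, fingers closing along the slide
- release_bar (a joint): height of the release bar above fully down, m, 0 to 0.014 (hard stop). A spring pushes it down with 8 N when down, 11 N at the top, plus 1 N of weight. Its latch (8 mm wide, rounded tip) is straight below the grip: at 0 it is fully in a notch or slot (1.5 mm play each way in a notch); resting on a land the bar reads about 0.0085; from about 0.010 it passes freely
- post_mark (a point): point on the axis of the index post, 34 mm above the worktop. The post is a plain steel pin 10 mm thick with a pointed tip 68 mm above the worktop, on the plate's +x edge, 58 to 85 mm to one side or the other of the slide's middle. The nearest notch lies up to 11 mm from it along the slide, either way
- index_post: the same index post; origin at its foot on the plate; axes parallel to the slide's
- stud: a short flat steel stud, 18 mm wide and 14 mm high, on the same edge on the other side: not the target
- vial_mid (a point): bystander: small vial with black cap, 21 mm wide, 47 mm high, behind the slide; point 18 mm above its underside
- beaker_mid (a point): bystander: clear beaker 48 mm wide, 57 mm high, behind the slide; point at its mid height
- white_vial_mid (a point): bystander: small vial with green cap, 21 mm wide, 47 mm high, behind the slide; point 18 mm above its underside
- dish_mid (a point): centre of the loose open petri dish (56 mm wide, 13 mm high) that rides on the carriage, flat between six 8 mm high lugs with 2 mm play
- seat (a point): where the dish's centre belongs on the carriage, 44.5 mm above the worktop
Not all that is in view belongs to the job. Leave any black or pink look-alike of the part that bears dish_mid alone.

How it is judged:
By the outcome, as a careful person would: the job done as asked, in the order asked, and still so for the second after the job is handed in, with the robot touching nothing.
It also fails if it takes over 56 s, if anything falls off the work surface, if the arm or the gripper's body presses on something with over 40 N, if the wrist force passes 120 N, or if a joint passes its speed limit or range.

## Working session

There is one attempt and no reset: what is moved stays moved. The work goes in short steps, Python scripts to look and compute and a tool call to move; the robot and the scene stay as the last step left them, time stands still between calls to the robot, and variables do not carry over. Pictures are saved under pics/ and viewed, at most 10 in all, crops included, and the job is handed in when it is done.

Besides the shell and the picture viewer there is one more tool, called after "Request:" as name(argument=value, ...) on one line, values as JSON. servo_tool: Moves the arm, as the interface text tells. Shift numbers are shares of 30 cm and turn numbers shares of 0.5 rad, none past 1 either way. Its arguments: {"type":"object","properties":{"increments":{"type":"array","items":{"type":"number","minimum":-1,"maximum":1}},"force":{"type":"number"}},"required":["increments"]}

```bash
mkdir -p pics
cat > h.py <<'E'
import numpy as np,cv2
from cell import readout,vision,ticket
from scipy.spatial.transform import Rotation as R
def grab(n):
    s=readout.state(); d=vision.get_image(n)
    if n=='wrist':
        T=np.eye(4);T[:3,:3]=R.from_euler('xyz',s['ee_rot']).as_matrix();T[:3,3]=s['position'];d['E']=T@np.array(d['T_tool_cam'])
    else: d['E']=np.array(d['extrinsics'])
    return d
def cloud(d):
    z=d['z_map'];v,u=np.mgrid[:z.shape[0],:z.shape[1]]
    p=np.stack([(u-d['cx'])/d['fx']*z,-(v-d['cy'])/d['fy']*z,-z],-1)
    return p@d['E'][:3,:3].T+d['E'][:3,3]
def ray(d,u,v,zp):
    r=d['E'][:3,:3]@np.array([(u-d['cx'])/d['fx'],-(v-d['cy'])/d['fy'],-1]);o=d['E'][:3,3]
    return o+r*(zp-o[2])/r[2]
def proj(d,p):
    q=d['E'][:3,:3].T@(np.array(p)-d['E'][:3,3]);return d['cx']+d['fx']*q[0]/-q[2],d['cy']-d['fy']*q[1]/-q[2]
E
python3 - <<'E'
from h import *
print(readout.state())
a=grab('top');b=grab('side')
for n,d in(('top',a),('side',b)):
    cv2.imwrite(f'pics/{n}.png',d['img']);print(n,{k:v for k,v in d.items() if k not in('img','z_map')})
    np.save(n+'.npy',cloud(d))
E
```

```text
{'time': 0.0, 'qpos': array([-1.15897560e+00,  3.14232049e-01, -4.80604909e-02,  1.21018996e+00,
       -1.85010101e-05,  1.57079150e+00]), 'qvel': array([-9.38222748e-06, -5.67820705e-05,  7.50004015e-05, -1.54834689e-04,
        1.21721782e-04,  1.44939812e-03]), 'effort': array([ 3.89124316e-04, -5.39593971e+01,  3.39746904e+01,  1.93460070e-02,
        4.87878197e-05,  1.39968498e-05]), 'position': array([ 239.93532311, -549.32080132,  230.43909303]), 'ee_rot': array([-3.13990648e+00,  1.84928455e-05,  4.11825586e-01]), 'wrist_force': array([-0.05592373,  0.39827949,  0.89895424]), 'moment': array([0.04906927, 0.02535036, 0.01058221]), 'finger_force': 0.0, 'width': 1.0006509762117641}
top {'fx': 413.74353041091956, 'fy': 413.74353041091956, 'cx': 246.96062853074017, 'cy': 189.8415062447007, 'extrinsics': array([[ 2.84966905e-02,  9.96138994e-01, -8.30363989e-02,
         4.38800305e+02],
       [-9.99544739e-01,  2.75730500e-02, -1.22491675e-02,
         1.17693433e+01],
       [-9.91230664e-03,  8.33476564e-02,  9.96471231e-01,
         1.10558499e+03],
       [ 0.00000000e+00, 
[... 521 characters left out ...]
xtrinsics': array([[ 9.96452995e-01, -6.34754041e-02,  5.52476484e-02,
         5.80811241e+02],
       [ 8.09959023e-02,  5.45348577e-01, -8.34286877e-01,
        -7.19317964e+02],
       [ 2.28274702e-02,  8.35802490e-01,  5.48555471e-01,
         5.39083164e+02],
       [ 0.00000000e+00,  0.00000000e+00,  0.00000000e+00,
         1.00000000e+00]]), 'E': array([[ 9.96452995e-01, -6.34754041e-02,  5.52476484e-02,
         5.80811241e+02],
       [ 8.09959023e-02,  5.45348577e-01, -8.34286877e-01,
        -7.19317964e+02],
       [ 2.28274702e-02,  8.35802490e-01,  5.48555471e-01,
         5.39083164e+02],
       [ 0.00000000e+00,  0.00000000e+00,  0.00000000e+00,
         1.00000000e+00]])}
```

View pics/top.png

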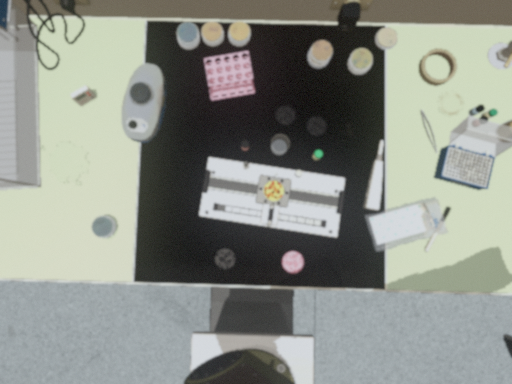

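View pics/side.png

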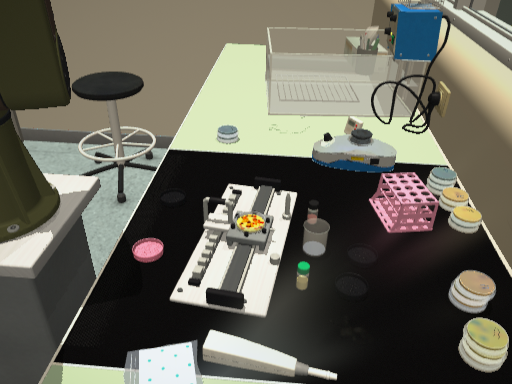

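The top view shows the plate with corners near (210,158), (345,178), (339,236) and (199,217). The dish is at (274,190), the release bar near (271,215), the post near (247,163) and the stud near (297,174). The side view shows the tall post at (287,205) and the stud at (275,258), so the target is on the +y side.

Run:
```python
from h import *
a=grab('top');b=grab('side')
# plate outline
def plate(d,box):
    g=d['img'].astype(int).max(2);m=np.zeros(g.shape,np.uint8);u0,v0,u1,v1=box
    m[v0:v1,u0:u1]=(g[v0:v1,u0:u1]>150)*255
    m=cv2.morphologyEx(m,cv2.MORPH_CLOSE,np.ones((15,15)))
    c=max(cv2.findContours(m,0,1)[0],key=cv2.contourArea)
    w=np.array([ray(d,*p[0],8)[:2] for p in c],np.float32)
    r=cv2.minAreaRect(w);print('plate',r)
    return r
plate(a,(192,150,352,243))
p=cloud(a);z=p[...,2]
s=a['img'][150:245,190:355];s=cv2.resize(s,None,fx=4.6,fy=4.6,interpolation=2)
t=b['img'][170:320,165:345];t=cv2.resize(t,None,fx=3.3,fy=3.3,interpolation=2)
cv2.imwrite('pics/topc.png',s);cv2.imwrite('pics/sidec.png',t)
m=(z[150:245,190:355]>60)
for v,u in np.argwhere(m)[::6]: print(u+190,v+150,p[v+150,u+190].round())
```

```text
plate ((517.0833129882812, -41.37945556640625), (370.5904541015625, 165.92491149902344), 82.77960968017578)
253 150 [ 439.   12. 1106.]
282 159 [ 439.   12. 1106.]
310 162 [ 439.   12. 1106.]
309 168 [ 439.   12. 1106.]
293 181 [ 439.   12. 1106.]
316 190 [ 439.   12. 1106.]
208 203 [ 439.   12. 1106.]
271 204 [490. -36.  87.]
272 205 [488. -38.  88.]
191 207 [ 439.   12. 1106.]
271 208 [480. -36.  91.]
273 209 [478. -41.  84.]
272 210 [476. -39.  86.]
271 211 [473. -36.  88.]
272 212 [471. -39.  85.]
272 213 [468. -39.  85.]
218 215 [ 439.   12. 1106.]
338 215 [ 439.   12. 1106.]
276 216 [ 439.   12. 1106.]
271 217 [458. -37.  85.]
270 218 [456. -34.  87.]
270 219 [453. -34.  91.]
271 220 [451. -37.  88.]
267 222 [446. -27.  86.]
269 223 [444. -32.  87.]
219 225 [ 439.   12. 1106.]
347 230 [ 439.   12. 1106.]
326 240 [ 439.   12. 1106.]
```

View pics/topc.png

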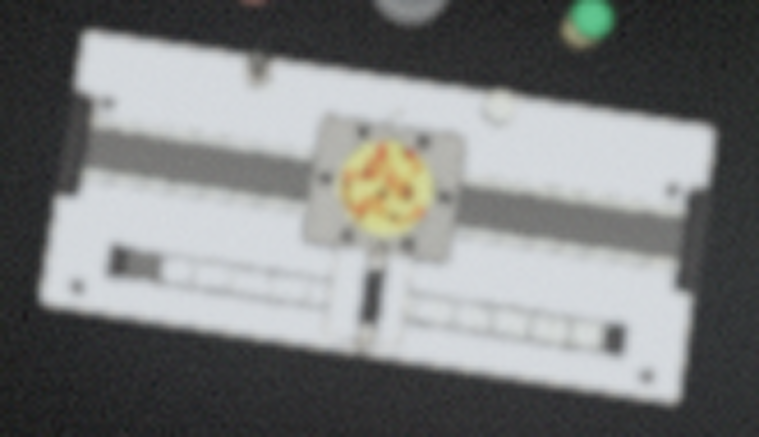

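View pics/sidec.png

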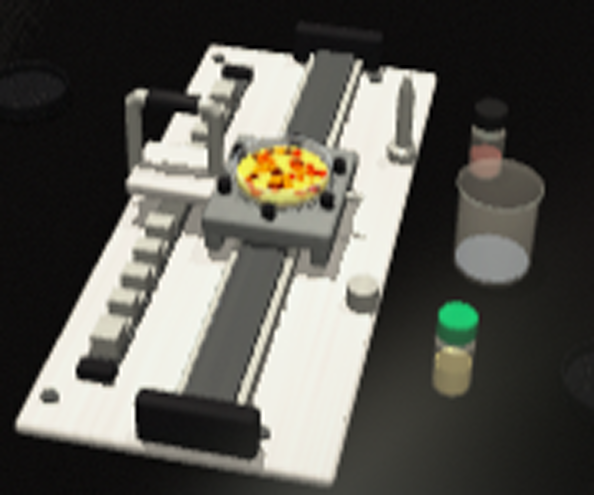

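The crops confirm the geometry. The post tip is at about (246,163) in the top view and (289,194) in the side view, with its foot at (287,215). The strip and black grip lie on the robot side. I'll move over the bar next.

Request:
servo_tool(increments=[1, 1, -0.92, 0, 1, 1, 1, -0.92, 0, 1, 1, 1, -0.92, 0, 1, 1, 1, -0.92, 0, 1, 1, 1, -0.92, 0, 1, 1, 1, -0.92, 0, 1, 1, 1, -0.92, 0, 1, 1, 1, -0.92, 0, 1, 1, 1, -0.92, 0, 1, 1, 1, -0.92, 0, 1, 1, 1, -0.92, 0, 1, 1, 1, -0.92, 0, 1], force=40)

```text
time: 1.2
position: [405.2, -175.1, 231.3]
ee_rot: [3.141, -0.0, -0.084]
wrist_force: [-0.7, 0.3, -0.5]
width: 0.998
finger_force: 0.0
```

Run:
```python
from h import *
a=grab('top');b=grab('side');s=readout.state();print(s['time'],s['position'],s['ee_rot'])
def tri(pa,pb):
    A=[];B=[]
    for d,(u,v) in((a,pa),(b,pb)):
        r=d['E'][:3,:3]@np.array([(u-d['cx'])/d['fx'],-(v-d['cy'])/d['fy'],-1]);r/=np.linalg.norm(r);P=np.eye(3)-np.outer(r,r);A.append(P);B.append(P@d['E'][:3,3])
    return np.linalg.lstsq(np.vstack(A),np.hstack(B),rcond=None)[0]
t=-0.126;ex=np.array([np.cos(t),np.sin(t)]);ey=np.array([-np.sin(t),np.cos(t)]);c=np.array([517,-41.4])
for n,p in(('tip',tri((246.1,163),(288.6,193.6))),('foot',ray(b,286.8,216,8)),('stud',ray(b,275,256,22))):print(n,p,(p[:2]-c)@ex,(p[:2]-c)@ey)
```

```text
1.3 [ 404.46273992 -177.05234458  231.28113203] [ 3.14111001e+00  2.15133747e-04 -8.78313549e-02]
tip [593.69921501  28.66579795  69.20509694] 67.28623229229667 79.14890125767295
foot [594.10981355  39.11356013   8.        ] 66.38063824494814 89.56543739499674
stud [ 575.87927848 -106.85142716   22.        ] 66.63758868205231 -57.53338618742755
```

Request:
servo_tool(increments=[1, 0.165, -0.487, 0, 0.076, 1, 0.165, -0.487, 0, 0.076, 1, 0.165, -0.487, 0, 0.076, 1, 0.165, -0.487, 0, 0.076, 1, 0.165, -0.487, 0, 0.076, 1, 0.165, -0.487, 0, 0.076, 1, 0.165, -0.487, 0, 0.076])

```text
time: 1.88
position: [464.8, -49.7, 231.1]
ee_rot: [-3.131, 0.001, -0.112]
wrist_force: [-0.4, -0.3, -0.3]
width: 0.999
finger_force: 0.0
```

Run:
```python
from h import *
d=grab('wrist');print(readout.state()['position'],readout.state()['ee_rot'],readout.state()['wrist_force'],d['E'].round(3),d['fx'])
cv2.imwrite('pics/w1.png',cv2.resize(d['img'],None,fx=1.5,fy=1.5));cv2.imwrite('w1raw.png',d['img']);np.savez('w1.npz',**{k:d[k] for k in('E','fx','fy','cx','cy','z_map')})
```

```text
[464.69792918 -49.72479094 231.14117064] [-3.13119956e+00  7.97138708e-04 -1.12676007e-01] [-0.44892827 -0.51621836  0.0899953 ] [[-1.13000e-01  9.57000e-01  2.67000e-01  5.33745e+02]
 [-9.94000e-01 -1.06000e-01 -4.00000e-02 -5.89520e+01]
 [-9.00000e-03 -2.70000e-01  9.63000e-01  3.74346e+02]
 [ 0.00000e+00  0.00000e+00  0.00000e+00  1.00000e+00]] 272.0497415519276
```

View pics/w1.png

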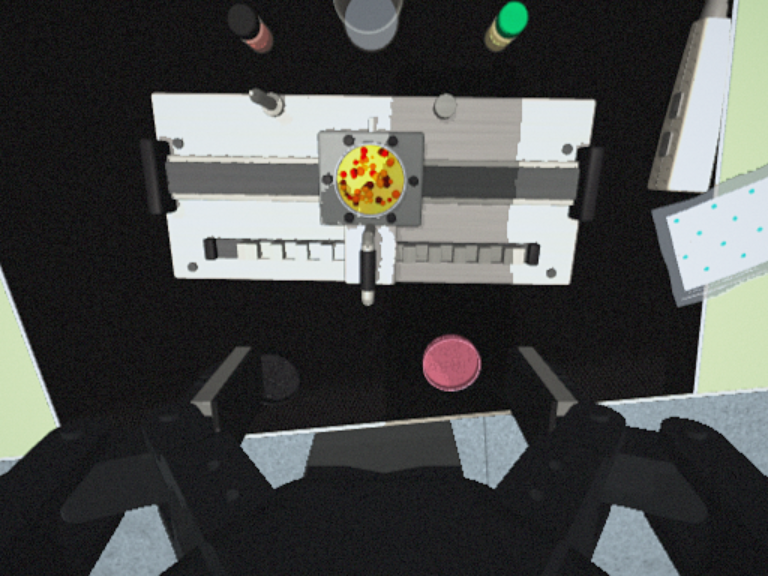

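The wrist view shows the post with its foot at about (276,107) and tip at (254,95), in the 768-wide picture. The left half of the strip spans (205–345, 250), and the grip is at (368,265). I'll zoom in on the strip, rectified into slide coordinates.

Run:
```python
from h import *
f=np.load('w1.npz');d={k:f[k] for k in f};im=cv2.imread('w1raw.png')
# plate corners from this view, z=8
g=im.max(2);m=np.zeros(g.shape,np.uint8);m[55:195,95:402]=(g[55:195,95:402]>95)*255
m=cv2.morphologyEx(m,cv2.MORPH_CLOSE,np.ones((25,25)))
c=max(cv2.findContours(m,0,1)[0],key=cv2.contourArea)
w=np.array([ray(d,*p[0],8)[:2] for p in c],np.float32);print(cv2.minAreaRect(w))
for u,v in((152,94),(595,100),(571,285),(175,277)):print(ray(d,u/1.5,v/1.5,8).round(1))
for n,u,v,z in(('foot',276,110,8),('tip',253,93,68),('stud',445,105,22),('bar',368,265,88),('dish',370,180,48),('ptr',373,121,30)):print(n,ray(d,u/1.5,v/1.5,z).round(1))
cv2.imwrite('pics/w1c.png',cv2.resize(im[50:205,95:255],None,fx=4.8,fy=3.8,interpolation=2))
```

```text
((509.95831298828125, -42.14170837402344), (369.1076354980469, 171.80809020996094), 82.58557891845703)
[614.5 128.7   8. ]
[ 568.  -234.9    8. ]
[ 410.2 -216.8    8. ]
[458.7 149.1   8. ]
foot [590.6  28.5   8. ]
tip [593.8  28.   68. ]
stud [ 576.6 -109.9   22. ]
bar [468.4 -37.5  88. ]
dish [526.3 -44.4  48. ]
ptr [570.4 -51.5  30. ]
```

View pics/w1c.png

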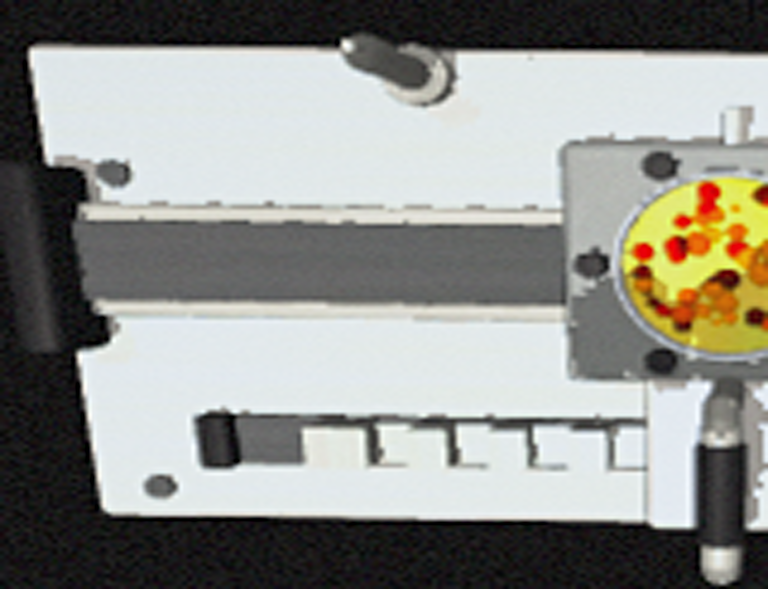

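Run:
```python
from h import *
f=np.load('w1.npz');d={k:f[k] for k in f}
P=cloud(d);t=-0.128;ex=np.array([np.cos(t),np.sin(t)]);ey=np.array([-np.sin(t),np.cos(t)]);c=np.array([513,-43.0])
L=(P[...,:2]-c);x=L@ex;y=L@ey;z=P[...,2]
print('bar',[ (q.round(1)) for q in (np.median(x[z>83][x[z>83]<0]) if 0 else np.array([0]),)])
k=(z>72)&(z<100)&(x<-20)&(x>-90)&(abs(y)<20);print('bar xy',x[k].min(),x[k].max(),np.median(y[k]),np.median(z[k]),np.median(P[k],0))
for r in range(162,175,3):
    print('row',r);print([(int(y[r,u]*10)/10,round(float(z[r,u]))) for u in range(135,215) if 0<y[r,u]<140])
k=(z>40)&(z<75)&(x>50)&(x<95)&(y>40)&(y<110);print('post',k.sum(),x[k].mean(),np.median(y[k]))
k=(z>34)&(z<42)&(abs(x)<45)&(abs(y)<50);print('carr',y[k].min(),y[k].max(),x[k].min(),x[k].max())
```

```text
bar [array([0])]
bar xy -77.67325765895555 -21.28393109323592 0.48819498408296075 87.04884556282428 [466.15196297 -36.28216529  87.04884556]
row 162
[(138.6, 13), (137.8, 12), (136.2, 12), (134.5, 13), (133.7, 12), (132.1, 12), (131.1, 11), (129.6, 12), (127.9, 13), (127.0, 11), (124.7, 14), (123.9, 12), (123.2, 11), (121.1, 12), (117.1, 20), (115.5, 21), (114.2, 20), (112.5, 21), (111.2, 21), (110.4, 20), (108.9, 20), (108.1, 19), (106.2, 21), (105.5, 19), (104.0, 19), (102.9, 19), (101.5, 19), (101.0, 16), (100.2, 15), (99.0, 14), (97.2, 15), (95.8, 16), (94.9, 14), (93.5, 14), (92.0, 15), (90.4, 16), (88.7, 17), (86.8, 19), (85.3, 20), (84.7, 17), (83.3, 17), (81.7, 18), (80.5, 18), (79.3, 17), (78.5, 15), (77.5, 14), (76.0, 14), (74.8, 14), (72.8, 16), (71.8, 15), (70.7, 14), (69.3, 14), (67.5, 16), (66.6, 15), (65.0, 16), (63.8, 15), (62.2, 16), (61.1, 15), (59.7, 15), (58.3, 16), (56.6, 18), (56.1, 13), (54.3, 15), (52.9, 16), (51.8, 14), (50.5, 14), (49.2, 14), (47.9, 14), (46.5, 14), (45.3, 13)]
row 165
[(139.2, 12), (138.6, 11), (136.6, 12), (135.5, 11), (134.3, 11), (133.1,
[... 2747 characters left out ...]
, 9), (115.4, 9), (114.4, 8), (112.5, 10), (110.9, 10), (110.3, 8), (108.5, 9), (107.6, 8), (106.0, 9), (104.3, 10), (102.7, 10), (102.0, 8), (100.5, 8), (98.7, 10), (97.8, 8), (96.3, 8), (95.2, 8), (93.4, 9), (92.5, 7), (90.7, 9), (89.2, 9), (86.1, 10), (85.4, 8), (83.4, 10), (82.3, 9), (80.6, 10), (79.8, 8), (77.9, 10), (76.5, 10), (75.7, 8), (74.1, 9), (72.7, 9), (71.3, 9), (69.9, 9), (68.8, 8), (67.1, 9), (65.7, 9), (64.6, 8), (63.1, 9), (61.6, 9), (60.2, 9), (59.0, 8), (57.3, 10), (56.2, 9), (54.7, 9), (53.3, 9), (51.9, 9), (50.6, 9), (49.2, 9), (47.9, 9), (46.5, 9)]
post 115 70.04996479707471 79.9444204060297
carr -41.12052009858454 42.8858361198477 -44.93784693449867 44.99646713825929
```

The depth profile along the strip gives notch centres at +50.9, +72.9 and +94.9 mm, with the bar at +0.5 and the post at about +80.5. The target is the notch at +72.9, so the travel is about 72.4 mm. Now I'll go down to the bar.

Request:
servo_tool(increments=[0.5, 0, -0.044, 0.2, 0.03, 0.5, 0, -0.044, 0.4, 0.03, 0.5, 0, -0.044, 0.4, 0.03, 0.5, 0, -0.044, 0.4, 0.03, 0.5, 0, -0.044, 0.4, 0.03, 0.5, 0, -0.044, 0.4, 0.03])

```text
time: 2.43
position: [466.6, -45.8, 113.3]
ee_rot: [-3.121, -0.001, -0.111]
wrist_force: [-0.0, -0.7, 0.1]
width: 0.502
finger_force: 0.0
```

Request:
servo_tool(increments=[0.5, 0, 0, 0, 0, 0.5, 0, 0, 0, 0])

```text
time: 2.6
position: [467.8, -45.4, 113.9]
ee_rot: [-3.121, -0.004, -0.11]
wrist_force: [0.6, 0.1, 0.1]
width: 0.505
finger_force: 0.0
```

Run:
```python
from h import *
s=readout.state();print({k:s[k] for k in('time','qpos','qvel','position','ee_rot','effort')})
```

```text
{'time': 2.6, 'qpos': array([-0.1113936 ,  0.15285149, -0.53529064,  0.87864896,  0.02085496,
        3.14056891]), 'qvel': array([ 4.71566701e-03,  3.47775584e-03, -1.03946624e-02, -6.93811239e-03,
        7.90644045e-04,  3.71640366e-05]), 'position': array([467.79038443, -45.38202177, 113.90996598]), 'ee_rot': array([-3.1207418 , -0.00402658, -0.11037007]), 'effort': array([-1.19137187e-01, -3.95903277e+01,  2.98586333e+01,  2.89929402e-02,
        7.97032658e-02, -4.00673962e-04])}
```

The last joint is at its limit, so I'll take the half-turn-equivalent grasp.

Request:
servo_tool(increments=[0.5, 0, 0, -0.02, -1, 0.5, 0, 0, -0.02, -1, 0.5, 0, 0, -0.02, -1, 0.5, 0, 0, -0.02, -1, 0.5, 0, 0, -0.02, -1])

```text
time: 3.02
position: [466.9, -45.1, 119.1]
ee_rot: [-3.125, -0.012, 0.393]
wrist_force: [-0.4, -0.0, -0.7]
width: 0.499
finger_force: 0.0
```

Request:
servo_tool(increments=[0.5, 0, 0, 0, -1, 0.5, 0, 0, 0, -1, 0.5, 0, 0, 0, -1, 0.5, 0, 0, 0, -1, 0.5, 0, 0, 0, -1])

```text
time: 3.43
position: [466.5, -45.1, 118.5]
ee_rot: [-3.132, -0.018, 0.89]
wrist_force: [-0.7, 0.5, 0.6]
width: 0.505
finger_force: 0.0
```

Request:
servo_tool(increments=[0.5, 0, 0, 0, -1, 0.5, 0, 0, 0, -1, 0.5, 0, 0, 0, -1, 0.5, 0, 0, 0, -1, 0.5, 0, 0, 0, -1])

```text
time: 3.85
position: [466.3, -45.0, 118.2]
ee_rot: [-3.141, -0.021, 1.388]
wrist_force: [0.1, -0.6, -0.9]
width: 0.504
finger_force: 0.0
```

Request:
servo_tool(increments=[0.5, 0, 0, 0, -1, 0.5, 0, 0, 0, -1, 0.5, 0, 0, 0, -1, 0.5, 0, 0, 0, -1, 0.5, 0, 0, 0, -1])

```text
time: 4.27
position: [466.1, -45.0, 117.9]
ee_rot: [3.132, -0.019, 1.886]
wrist_force: [-0.0, 0.1, 0.5]
width: 0.498
finger_force: 0.0
```

Request:
servo_tool(increments=[0.5, 0, 0, 0, -1, 0.5, 0, 0, 0, -1, 0.5, 0, 0, 0, -1, 0.5, 0, 0, 0, -1, 0.5, 0, 0, 0, -1])

```text
time: 4.68
position: [466.0, -45.0, 117.8]
ee_rot: [3.125, -0.012, 2.385]
wrist_force: [-0.1, 0.7, 0.2]
width: 0.502
finger_force: 0.0
```

Request:
servo_tool(increments=[0.5, 0, 0, 0, -1, 0.5, 0, 0, 0, -1, 0.5, 0, 0, 0, -1, 0.5, 0, 0, 0, -1, 0.5, 0, 0, 0, -1, 0.5, 0, 0, 0, -1])

```text
time: 5.18
position: [465.8, -45.0, 117.6]
ee_rot: [3.121, -0.003, 2.881]
wrist_force: [0.2, -0.3, 0.1]
width: 0.502
finger_force: 0.0
```

Request:
servo_tool(increments=[0.5, 0.005, 0.024, 0, -0.265, 0.5, 0.005, 0.024, 0, -0.265, 0.5, 0.005, 0.024, 0.06, -0.265, 0.5, 0.005, 0.024, 0.12, -0.265, 0.5, 0.005, 0.024, 0.18, -0.265, 0.5, 0.005, 0.024, 0.18, -0.265, 0.5, 0.005, 0.024, 0.18, -0.265, 0.5, 0.005, 0.024, 0.18, -0.265])

```text
time: 5.85
position: [466.6, -36.6, 64.3]
ee_rot: [3.121, -0.0, 3.019]
wrist_force: [-0.2, 0.1, 0.2]
width: 0.5
finger_force: 0.0
```

Run:
```python
from h import *
d=grab('wrist');s=grab('side')['img'][140:300,150:350]
print(readout.state()['position'],readout.state()['ee_rot'])
w=cv2.resize(d['img'],(420,315));s=cv2.resize(s,(380,304));o=np.zeros((315,800,3),np.uint8);o[:,:420]=w;o[:304,420:]=s
cv2.imwrite('pics/g1.png',o)
```

```text
[467.20332845 -36.64621782  64.75954371] [3.12061584e+00 1.34141814e-03 3.02080720e+00]
```

View pics/g1.png

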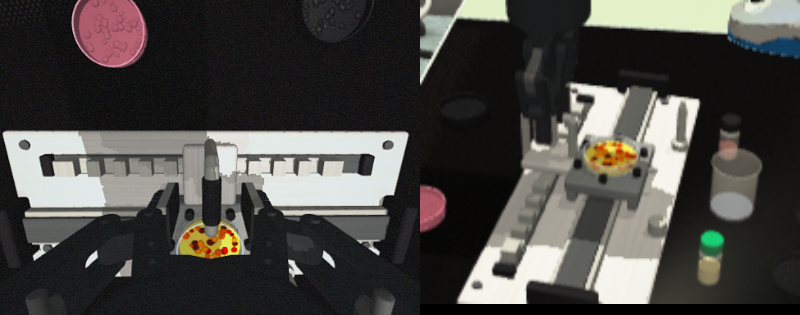

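The wrist view shows the bar at (211,205), centred between the fingers at (167,210) and (258,210). I'll close on it.

Request:
servo_tool(increments=[0, 0, 0, 0, 0, 0, 0, 0, 0, 0, 0, 0, 0, 0, 0, 0, 0, 0, 0, 0, 0, 0, 0, 0, 0, 0, 0, 0, 0, 0], force=50)

```text
time: 6.45
position: [466.7, -36.5, 64.3]
ee_rot: [3.12, 0.001, 3.022]
wrist_force: [-1.0, 0.8, 6.3]
width: 0.118
finger_force: 48.7
```

Request:
servo_tool(increments=[0, 0, 0, -0.01, 0, 0, 0, 0, -0.02, 0, 0, 0, 0, -0.03, 0, 0, 0, 0, -0.041, 0, 0, 0, 0, -0.041, 0, 0, 0, 0, -0.041, 0, 0, 0, 0, -0.041, 0])

```text
time: 7.03
position: [466.6, -36.7, 75.5]
ee_rot: [3.12, 0.0, 3.023]
wrist_force: [6.0, 0.0, -10.7]
width: 0.119
finger_force: 48.6
```

Request:
servo_tool(increments=[0, 0, 0.008, 0, 0, 0, 0, 0.024, 0, 0, 0, 0, 0.048, 0.001, 0, 0, -0.001, 0.075, 0.001, 0, 0, -0.001, 0.102, 0.002, 0, 0, -0.001, 0.129, 0.002, 0, 0, -0.001, 0.156, 0.003, 0, 0, -0.002, 0.183, 0.003, 0, 0, -0.002, 0.207, 0.004, 0, 0, -0.002, 0.226, 0.004, 0, 0, -0.002, 0.238, 0.004, 0, 0, -0.002, 0.242, 0.004, 0])

```text
time: 8.03
position: [475.8, 35.2, 75.7]
ee_rot: [3.122, 0.0, 3.023]
wrist_force: [5.3, -2.2, -12.0]
width: 0.119
finger_force: 48.7
```

Request:
servo_tool(increments=[0, 0, 0, 0, 0, 0, 0, 0, 0, 0, 0, 0, 0, 0, 0])

```text
time: 8.28
position: [475.8, 35.2, 75.7]
ee_rot: [3.121, 0.0, 3.023]
wrist_force: [6.3, 0.8, -12.0]
width: 0.117
finger_force: 48.7
```

```bash
cat > loc.py <<'E'
from h import *
s=readout.state();L=s['position'][:2]-np.array([513,-43.]);t=-.128
print('local',L@[np.cos(t),np.sin(t)],L@[-np.sin(t),np.cos(t)],s['position'][2],s['wrist_force'],s['time'])
E
python3 loc.py;python3 - <<'E'
from h import *
d=grab('side');cv2.imwrite('pics/s2.png',cv2.resize(d['img'][150:300,190:330],None,fx=4,fy=4,interpolation=2))
E
```

```text
local -46.841635445401934 72.78713590211525 75.72273686741177 [  6.29821927   0.76273965 -11.96193771] 8.2833
```

View pics/s2.png

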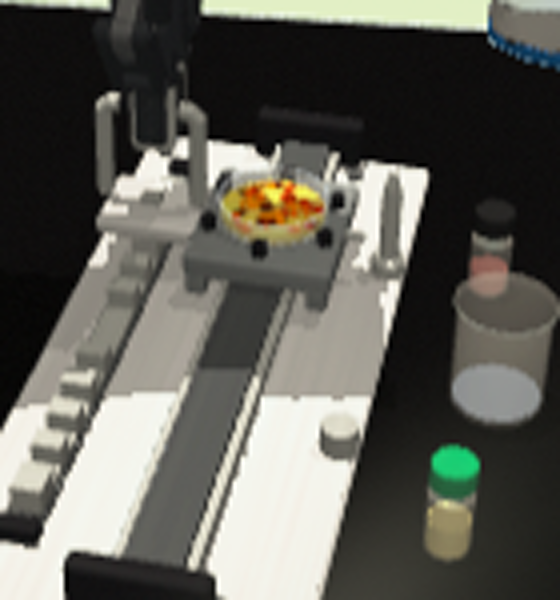

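The carriage has moved next to the post and the dish is flat in its seat. I'll lower it gently and watch the force.

Request:
servo_tool(increments=[0, 0, 0, 0.007, 0, 0, 0, 0, 0.013, 0, 0, 0, 0, 0.018, 0, 0, 0, 0, 0.018, 0, 0, 0, 0, 0.018, 0])

```text
time: 8.75
position: [475.8, 35.2, 70.4]
ee_rot: [3.121, 0.0, 3.022]
wrist_force: [5.3, -0.3, -9.7]
width: 0.121
finger_force: 48.8
```

Request:
servo_tool(increments=[0, 0, 0, 0.008, 0, 0, 0, 0, 0.016, 0, 0, 0, 0, 0.019, 0, 0, 0, 0, 0.019, 0, 0, 0, 0, 0.019, 0])

```text
time: 9.17
position: [475.8, 35.2, 64.8]
ee_rot: [3.121, 0.0, 3.022]
wrist_force: [5.6, -1.3, -10.2]
width: 0.12
finger_force: 48.9
```

Request:
servo_tool(increments=[0.22, 0, 0, 0, 0, 0.22, 0, 0, 0, 0, 0.22, 0, 0, 0, 0, 0.22, 0, 0, 0, 0])

```text
time: 9.5
position: [475.1, 35.6, 65.3]
ee_rot: [3.121, -0.001, 3.023]
wrist_force: [-0.5, 0.2, 0.7]
width: 0.219
finger_force: 0.0
```

```bash
python3 loc.py
```

```text
local -47.6589566353146 73.08291916505398 65.30684627960825 [-0.4708081   0.15607295  0.67501043] 9.5
```

The latch dropped in. The spring load kept acting all the way down and the bar is back at its starting height. To prove the lock, I'll push the carriage's end face with shut fingers. First I'll check the rail height.

Request:
servo_tool(increments=[0.25, 0, 0, -0.06, 0, 0.25, 0, 0, -0.12, 0, 0.25, 0, 0, -0.2, 0, 0.25, 0, 0, -0.2, 0, 0.25, 0, 0, -0.2, 0])

```text
time: 9.92
position: [476.4, 34.3, 126.5]
ee_rot: [3.12, 0.002, 3.023]
wrist_force: [-1.0, -0.6, -0.4]
width: 0.25
finger_force: 0.0
```

```bash
python3 loc.py
python3 - <<'E'
from h import *
f=np.load('w1.npz');d={k:f[k] for k in f};P=cloud(d);t=-.128
def loc(P):
    L=P[...,:2]-np.array([513,-43.]);return L@[np.cos(t),np.sin(t)],L@[-np.sin(t),np.cos(t)],P[...,2]
x,y,z=loc(P)
for a in range(-40,45,5):
    k=(abs(x-a)<2.5)&(y>60)&(y<100)&(z<60);print(a,np.median(z[k]).round(1),end='; ')
d=grab('wrist');print();x,y,z=loc(cloud(d))
for n,k in(('bar',(z>76)&(z<100)&(abs(x+50)<20)&(abs(y-73)<15)),('carr',(z>34)&(z<42)&(abs(x)<36)&(y>10)&(y<130)),('dish',(z>42)&(z<60)&(abs(x)<33)&(abs(y-73)<40))):
    print(n,k.sum(),np.percentile(z[k],[5,50,95]) if k.any() else '',np.percentile(y[k],[1,50,99])if k.any() else '')
E
```

```text
local -46.19419006561801 72.03326081379342 126.48876673259224 [-1.02812851 -0.58581618 -0.43853131] 9.9167
-40 9.5; -35 8.9; -30 8.8; -25 8.7; -20 8.7; -15 8.7; -10 8.9; -5 18.2; 0 22.3; 5 22.8; 10 22.9; 15 22.8; 20 22.6; 25 21.5; 30 16.8; 35 8.8; 40 8.9; 
bar 823 [83.89985845 87.3957092  89.10067997] [66.41867073 72.017329   77.8871567 ]
carr 1299 [36.4169234  38.56019522 39.91629811] [ 30.96144522  64.13730222 112.59518248]
dish 1672 [43.18095002 44.50703842 47.94546992] [56.6119959  74.35479214 91.82006907]
```

Request:
servo_tool(increments=[0, -0.05, -0.06, 0, 0, 0, -0.1, -0.12, 0, 0, 0, -0.15, -0.19, 0, 0, 0, -0.19, -0.24, 0, 0, 0, -0.19, -0.24, 0, 0, 0, -0.19, -0.24, 0, 0])

```text
time: 10.47
position: [522.5, -44.4, 122.3]
ee_rot: [3.12, -0.003, 3.021]
wrist_force: [-0.9, 0.9, 0.5]
width: -0.0
finger_force: 0.0
```

```bash
python3 loc.py
```

```text
local 9.653333531632219 -0.20681573303252462 122.26670627412963 [-0.94796494  0.87721045  0.5459285 ] 10.4667
```

Request:
servo_tool(increments=[0, 0, 0, 0.08, 0, 0, 0, 0, 0.16, 0, 0, 0, 0, 0.24, 0, 0, 0, 0, 0.29, 0, 0, 0, 0, 0.305, 0, 0, 0, 0, 0.31, 0, 0, 0, 0, 0.31, 0, 0, 0, 0, 0.31, 0])

```text
time: 11.13
position: [524.1, -41.8, 31.6]
ee_rot: [3.12, 0.001, 3.023]
wrist_force: [0.4, -0.2, -0.3]
width: -0.001
finger_force: 0.0
```

Request:
servo_tool(increments=[0, 0, 0.01, 0, 0, 0, 0, 0.02, 0, 0, 0, 0, 0.03, 0, 0, 0, 0, 0.03, 0, 0, 0, 0, 0.03, 0, 0])

```text
time: 11.55
position: [524.8, -32.9, 31.1]
ee_rot: [3.121, 0.0, 3.023]
wrist_force: [0.3, 0.0, -0.1]
width: 0.002
finger_force: 0.0
```

```bash
python3 loc.py
```

```text
local 10.41799141150636 11.521272116677356 31.103716437108076 [ 0.31721087  0.03605275 -0.05313633] 11.55
```

Request:
servo_tool(increments=[0, 0, 0.004, 0.004, 0, 0, 0, 0.008, 0.004, 0, 0, 0, 0.012, 0.004, 0, 0, 0, 0.012, 0.004, 0])

```text
time: 11.88
position: [524.9, -29.3, 29.6]
ee_rot: [3.121, -0.001, 3.023]
wrist_force: [-0.2, -0.3, 0.8]
width: -0.001
finger_force: 0.0
```

Request:
servo_tool(increments=[0, 0, 0.004, 0, 0, 0, 0, 0.008, 0, 0, 0, 0, 0.01, 0, 0, 0, 0, 0.01, 0, 0])

```text
time: 12.22
position: [525.4, -26.4, 29.7]
ee_rot: [3.121, -0.0, 3.023]
wrist_force: [0.3, -0.2, 1.3]
width: -0.004
finger_force: 0.0
```

Request:
servo_tool(increments=[0, 0, 0.004, 0, 0, 0, 0, 0.008, 0, 0, 0, 0, 0.01, 0, 0, 0, 0, 0.01, 0, 0])

```text
time: 12.55
position: [525.7, -23.7, 29.8]
ee_rot: [3.121, -0.001, 3.023]
wrist_force: [0.9, -1.5, -1.1]
width: 0.003
finger_force: 0.5
```

Request:
servo_tool(increments=[0, 0, 0.003, 0, 0, 0, 0, 0.006, 0, 0, 0, 0, 0.006, 0, 0])

```text
time: 12.8
position: [525.7, -23.2, 29.7]
ee_rot: [3.124, -0.001, 3.022]
wrist_force: [-0.5, -6.5, -0.5]
width: 0.001
finger_force: 3.0
```

Request:
servo_tool(increments=[0, 0, 0.003, 0, 0, 0, 0, 0.006, 0, 0, 0, 0, 0.006, 0, 0])

```text
time: 13.05
position: [525.8, -22.9, 29.8]
ee_rot: [3.127, -0.0, 3.021]
wrist_force: [-1.8, -11.3, -0.2]
width: -0.002
finger_force: 5.2
```

Contact is firm at about 11 N and the carriage isn't moving. I'll hold briefly, then back off.

Request:
servo_tool(increments=[0, 0, 0, 0, 0, 0, 0, 0, 0, 0, 0, 0, 0, 0, 0, 0, 0, 0, 0, 0, 0, 0, 0, 0, 0, 0, 0, 0, 0, 0])

```text
time: 13.55
position: [525.8, -22.9, 29.8]
ee_rot: [3.127, -0.0, 3.021]
wrist_force: [-1.2, -11.6, -1.0]
width: 0.001
finger_force: 5.1
```

Request:
servo_tool(increments=[0, 0, -0.005, 0, 0, 0, 0, -0.02, 0, 0, 0, 0, -0.06, 0, 0, 0, 0, -0.1, 0, 0, 0, 0, -0.1, -0.15, 0, 0, 0, -0.1, -0.3, 0, 0, 0, -0.1, -0.5, 0, 0, 0, -0.1, -0.5, 0, 0, 0, -0.1, -0.5, 0, 0, 0, -0.1, -0.5, 0])

```text
time: 14.38
position: [523.6, -53.8, 181.1]
ee_rot: [3.12, 0.004, 3.022]
wrist_force: [0.5, 0.4, 0.5]
width: -0.001
finger_force: 0.0
```

Run:
```python
from h import *
t=-.128
d=grab('wrist');P=cloud(d);L=P[...,:2]-np.array([513,-43.]);x,y,z=L@[np.cos(t),np.sin(t)],L@[-np.sin(t),np.cos(t)],P[...,2]
for n,k in(('bar',(z>76)&(z<100)&(abs(x+50)<20)&(abs(y-73)<15)),('carr',(z>34)&(z<42)&(abs(x)<36)&(y>10)&(y<130)),('dish',(z>42)&(z<60)&(abs(x)<33)&(abs(y-73)<40))):
    print(n,k.sum(),np.percentile(z[k],[5,50,95]) if k.any() else '',np.percentile(y[k],[1,50,99])if k.any() else '')
s=grab('side')['img'][140:300,150:350];w=d['img']
o=np.zeros((315,800,3),np.uint8);o[:,:420]=cv2.resize(w,(420,315));o[:304,420:]=cv2.resize(s,(380,304));cv2.imwrite('pics/end.png',o)
```

```text
bar 658 [83.20600878 87.16795709 89.21450685] [68.15962211 72.42145004 79.17874984]
carr 2129 [37.12377084 38.66198038 39.9041765 ] [ 32.22994132  57.67906833 114.55390502]
dish 2225 [43.04455241 44.59909997 51.27940002] [ 39.53508769  74.12642078 107.72601365]
```

View pics/end.png

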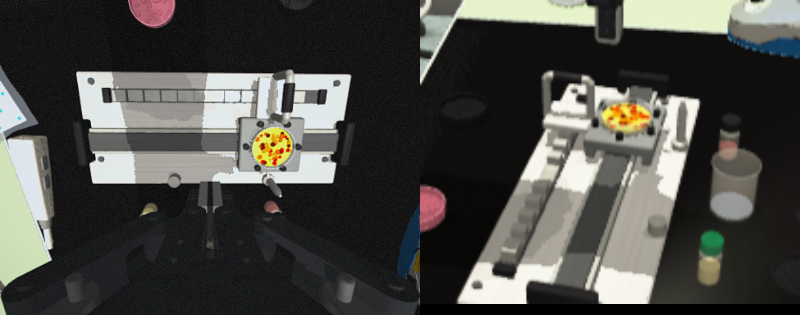

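The final views show the carriage beside the post at (272,185), the bar fully down, the dish flat in its seat and the gripper clear. I'm handing it in.

```bash
python3 -c "
from cell import ticket;print(ticket.sign_off())"
```

```text
the job is handed in; nothing more can be done
None
```

The carriage is latched in the notch nearest the index post, the lock held against an 11 N push, the dish is flat in its seat, the glassware was left alone, and the job is handed in at about 14.5 s.

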